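# Turn the leaf of the eyedrop planner

## Robot

A 6-joint arm with a two-finger parallel gripper is mounted at the origin on the work surface. World frame = base frame: x ahead of the robot, y to its left, z up, the work surface at z = 0. Lengths are in m, angles in rad, forces in N, time in s.
With the tool pointing down it reaches from about 0.4 to 0.825 m from the base axis. Payload 7 kg.
Tool frame: the origin (TCP) lies on the centre line of the jaws, within the pads' length; the fingertips stand 22 mm ahead of it and the grasp point (between the pads) lies 3 mm ahead of it (arm.tips_ahead is the distance from the TCP to the fingertips, in m); z points along the fingers, y is the line along which they close (so a half turn about z gives the same grasp; the last joint's range is limited). The gripper opens to 85 mm and grips with 20 to 120 N. Pads are 22 mm wide; open, the fingers measure 114 mm over their backs; the gripper's body (76 mm by 85 mm) begins 54 mm behind the grasp point. The pads swing forward as they close: fully open they stand 13 mm farther back than shut.
Start: joints at [-0.863, 0.359, 0.012, 0, -1.224, -0.288], TCP at [0.275, -0.616, 0.253] pointing down, gripper open.
Joint ranges: [-3.07, 3.07], [-1.43, 2.12], [-1.02, 1.25], [-3.03, 1.67], [-3.05, -0], [-3.03, 3.03]. Speed limits (rad/s): [2.39, 2.39, 3.01, 3.14, 3.14, 3.14].

## Interface

Orientations are given as a unit quaternion [x, y, z, w].
In Python, from bench import sensors, imaging, arm gives the robot as it stands.
- The arm moves only by the tool send_rows, never from a script. Its argument "rows" is a list that holds one entry, the list of rows, each a list of 7 numbers: the shift along the tool's x, y, z in mm, then the turn, a rotation vector about the tool's x, y, z in degrees, then the finger opening in mm, from 0 to 85.4. In form: [[[dx, dy, dz, ax, ay, az, claw], ...]]. A call has 1 to 20 rows; each row shifts and turns the commanded pose from where the row before left it, along the tool's axes as they then stand; what a row does not reach is not made up. A row lasts 1/10 s, in which the tool goes at most 50 mm and 8.59 degrees, less where a joint would pass 70% of its speed; a pose out of reach is approached as far as the arm can. A call with a gripper value outside its range is refused whole. The fingers move at their own pace and stop on an object; the grip force is fixed at half the most. Time passes only in rows, so rows that do not move let the fingers close. It gives the time, the measured TCP pose, the force, the opening and the grip force at its end, in the units of the state.
- sensors.read_state(): the state, without advancing time (a new reading comes with each control period).
- imaging.camera(name): name is "scene" or "top" or "wrist"; returns a dict with "img" (384x512x3 uint8, blue, green, red), "mtx" (3x3 intrinsics, pixels), "world_from_camera" (4x4, takes a point from camera to world coordinates); the wrist camera has in their place "tool_from_camera" (4x4, takes a point from camera to tool coordinates, whose origin is the TCP and whose axes are the flange's). Camera axes: x right, y up, looking along -z (the intrinsics and any distortion apply to the point x, -y, -z); pixel columns grow to the right and rows downward; lengths in m; the calibration is good to about 2 mm. A picture is of the moment at which its call begins: read the wrist's pose just before it. There is no depth.
- arm.sign_off(): hands the job in; it is judged then, once.
The state is a dict: "time": time; "joints": joint angles; "qvel": joint speeds; "joint_efforts": joint torques, N m; "position": TCP position; "tool_rot": TCP orientation; "force": force on the tool from outside, world axes, zero at the start; "torque": the same for the moment, N m; "finger_gap": finger opening in m; "gripper_force": force on a finger pad.
Only numpy, scipy, OpenCV 4.12 (cv2) and the standard library are available. Lean on these libraries where they do the work, as an engineer would, in place of code of your own. Each camera call takes 0.05 s, during which the arm holds its last target. There are 200 camera calls.

## Task

The upper leaf of the eyedrop planner stands a little open on the right of the spine, seen from the robot. With the fingertips, push the steel thermometer case off the planner's left page so that it lies flat on the cart top clear of the planner, then turn the upper leaf over the spine and press it down to lie flat on the left page, without slapping it over. Pick nothing up, leave the lower leaf lying where it is, and do not disturb the other things on the cart.

Things in the scene. Friction and masses are not known exactly. Their poses are not given: they have to be found in the camera images.
- planner: Wooden board fixed to the cart, 190 (x) x 180 (y) mm. Origin: on the cart top, midway under the spine; x points from the spine to the left page (to the robot's left, give or take its yaw), y along the spine towards the robot, z up. Right page (x -95..0) 3 mm thick, left page (x 0..95) 6 mm thick. The spine's hinge axis lies along y at x = 0, z = 7.5 mm; its rings are for show, not solid.
- leaf (a joint): Angle of the upper leaf, a stiff white plastic plate, about the spine: 0 = flat on the right page, 1.57 = upright, 3.14 = flat on the left page (end stop); starts at 0.35 to 0.6. The hinge is stiff (0.06 N m, under 1 N at the tab): the leaf stays at any angle where it is left and does not fall.
- leaf_tab (a point): Middle of the free edge of the upper leaf's tab, 112 mm from the hinge axis, at y = -45 mm in the planner's frame. The leaf is 3 mm thick, about 50 g, 150 mm along the spine (y -75..75), 90 mm out from the hinge axis, which lies in its mid-plane; the tab, 50 mm wide (y -70..-20), carries on to 112 mm, past the board's right edge, with only the cart top below.
- under_leaf (a joint): Angle of the lower leaf about the same spine; 0 = flat on the right page, where it lies and must stay. Same plate, 3 mm to 6 mm above the cart top, its tab nearer the robot (y 20..70).
- case: Closed steel thermometer case, a rounded bar 100 (x) x 30 (y) x 18 mm high, about 90 g, loose. Origin: centre of its underside. Starts lying on the left page, its length roughly across the spine, centre 62 to 78 mm left of the spine and up to 45 mm either way along it from the middle. The cart top is bare for 80 mm beyond both ends of the left page (towards and away from the robot).
- case_center (a point): Centre of the thermometer case (9 mm above its underside).
- dropper: White eyedrop bottle, 27 mm across, 64 mm high, about 30 g, near the planner's right end, on the robot's side. Its origin is the centre of its underside; it stands on the cart top and must be left where it is (loose).
- jar: Cream jar with metal lid, 51 mm across, 40 mm high, near the planner's right end, on the side away from the robot. Its origin is the centre of its underside; it stands on the cart top and must be left where it is (loose).
- tray: Blue eyedrop tray with half-open sliding cover, 170 x 100 x 41 mm, to the left. Its origin is the centre of its underside; it stands on the cart top and must be left where it is (loose).
- cup: Lidded enamel cup, 86 mm across, 108 mm high, handle to one side, beyond the tray on the left. Its origin is the centre of its underside; it stands on the cart top and must be left where it is (loose).
- clock: White bedside clock, 45 x 110 x 68 mm high, beyond the planner. Its origin is the centre of its underside; it stands on the cart top and must be left where it is (loose).
- glasses_case: Brown glasses case, 60 x 155 x 36 mm high, to the right. Its origin is the centre of its underside; it stands on the cart top and must be left where it is (loose).
There are look-alikes about, which are no part of the job. Leave any pink or red look-alike of the case alone.

How it is judged:
On the way, in this order (a step that is already met when the one before it is completed fails the run):
1. the case lies flat on the cart top, off the planner, before the upper leaf has passed upright (height (world z) of case_center below 0.0105 m and angle between case's own z axis and vertical below 0.1 rad and value of joint leaf below 1.57 rad), for 0.2 s.
2. the upper leaf is turned over and lies flat on the left page (value of joint leaf above 3.07 rad), for 0.2 s.
At the end, for the whole second after the job is handed in: The upper leaf lies flat on the left page (within 4 degrees) and still; the lower leaf is flat on the right page (within 6 degrees); the case lies flat and still on the cart top, off the planner; the bystanders stand where they were (within 20 mm) (value of joint leaf above 3.07 rad and velocity of joint leaf below 0.05 rad/s and value of joint under_leaf below 0.1 rad and height (world z) of case_center below 0.0105 m and angle between each of case, dropper, jar, tray, cup, clock, glasses_case's own z axis and vertical below 0.1 rad and linear speed of case below 0.01 m/s and distance of each of dropper, jar, tray, cup, clock, glasses_case from where it was at the start of the episode below 0.02 m); the robot touches nothing.
It fails at once if the thermometer case is lifted (its centre more than 40 mm above the cart top) (height (world z) of case_center above 0.04 m).
It fails at once if the upper leaf is slapped over (faster than 7 rad/s) (velocity of joint leaf above 7 rad/s).
It fails at once if the lower leaf is turned up (value of joint under_leaf above 0.3 rad).
It fails at once if another thing on the cart is pushed away, lifted or knocked over (distance of any of dropper, jar, tray, cup, clock, glasses_case from where it was at the start of the episode above 0.03 m or angle between any of dropper, jar, tray, cup, clock, glasses_case's own z axis and vertical above 0.35 rad).
It also fails if it takes over 54 s, if anything falls off the work surface, if the arm or the gripper's body presses on something with over 40 N, if the wrist force passes 120 N, or if a joint passes its speed limit or range.

## Working session

There is one attempt and no reset: what is moved stays moved. The work goes in short steps, Python scripts to look and compute and a tool call to move; the robot and the scene stay as the last step left them, time stands still between calls to the robot, and variables do not carry over. Pictures are saved under pics/ and viewed, at most 11 in all, crops included, and the job is handed in when it is done.

Besides the shell and the picture viewer there is one more tool, called after "Emit:" by a JSON object that holds its "api" and its "payload", one argument or row to a line. send_rows: Moves the arm, as the interface text tells. Its arguments: {"type":"object","properties":{"rows":{"type":"array"}},"required":["rows"]}

```bash
ls; mkdir -p pics
python3 - <<'E'
from bench import sensors, imaging, arm
import cv2,numpy as np
s=sensors.read_state()
for k in ("time","joints","position","tool_rot","force","finger_gap"): print(k,s[k])
for n in ("top","scene"):
    c=imaging.camera(n); cv2.imwrite(f"pics/{n}0.png",c["img"])
    print(n,{k:(np.round(v,4).tolist() if k!="img" else v.shape) for k,v in c.items()})
a=cv2.imread("pics/top0.png")
cv2.imwrite("pics/top0b.png",cv2.resize(a,(800,600),interpolation=cv2.INTER_CUBIC))
E
```

```text
pics
time 0.0
joints [-8.62891202e-01  3.59371668e-01  1.10618454e-02 -3.66056950e-04
 -1.22408160e+00 -2.88093785e-01]
position [ 0.27492244 -0.61599168  0.25237192]
tool_rot [-2.08306608e-01  9.78063235e-01  7.82878554e-04 -2.29778080e-04]
force [ 0.08443109 -0.18094976  0.38703554]
finger_gap 0.08512059745596402
top {'img': (384, 512, 3), 'mtx': [[498.88, 0.0, 258.7832], [0.0, 498.88, 193.2282], [0.0, 0.0, 1.0]], 'world_from_camera': [[-0.0274, 0.98, -0.1972, 0.2439], [-0.9996, -0.028, -0.0004, 0.0216], [-0.0059, 0.1972, 0.9804, 1.7662], [0.0, 0.0, 0.0, 1.0]]}
scene {'img': (384, 512, 3), 'mtx': [[429.6183, 0.0, 254.4256], [0.0, 429.6183, 190.8589], [0.0, 0.0, 1.0]], 'world_from_camera': [[0.7028, -0.3921, 0.5936, 1.5138], [0.7114, 0.3933, -0.5824, -0.8537], [-0.0051, 0.8316, 0.5553, 0.8746], [0.0, 0.0, 0.0, 1.0]]}
```

View pics/top0b.png

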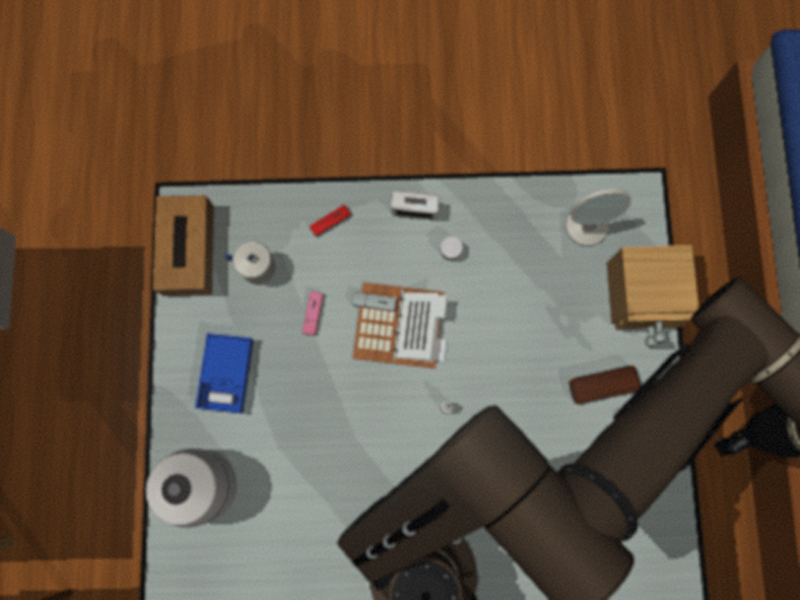

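View pics/scene0.png

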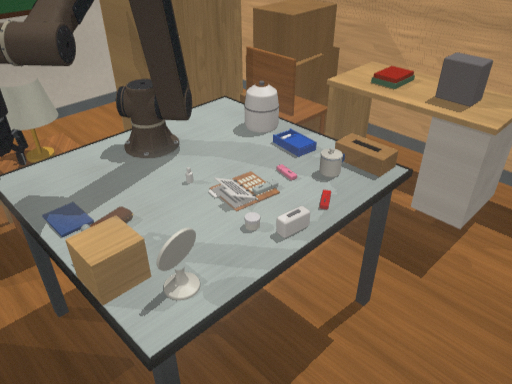

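The top view (800 px) shows the planner at about (400,325), with the page corners near (362,283) and (435,367). The grey bar at (373,300) lies across the far end of the left page. Pink (313,312) and red (330,220) bars lie off the planner, so they are look-alikes. The grey one on the left page fits the description, and I'll confirm it in an enlarged crop.

```bash
cat > h.py <<'E'
import numpy as np,cv2
from bench import sensors, imaging, arm
def px(c,P):
    T=np.linalg.inv(c["world_from_camera"]); P=np.atleast_2d(P)
    q=P@T[:3,:3].T+T[:3,3]; q=q*[1,-1,-1]; q=q@np.array(c["mtx"]).T; return q[:,:2]/q[:,2:]
def ray(c,u,v,z):
    M=np.array(c["mtx"]);d=np.linalg.solve(M,[u,v,1])*[1,-1,-1]
    T=c["world_from_camera"]; d=T[:3,:3]@d; o=T[:3,3]; return o+d*(z-o[2])/d[2]
E
python3 - <<'E'
from h import *
c=imaging.camera("top"); s=imaging.camera("scene")
a=c["img"][170:245,190:300]; a=cv2.resize(a,None,fx=7,fy=7,interpolation=cv2.INTER_CUBIC)
cv2.imwrite("pics/tc.png",a)
b=s["img"][160:220,200:300]; cv2.imwrite("pics/sc.png",cv2.resize(b,None,fx=8,fy=8,interpolation=cv2.INTER_CUBIC))
E
```

```text
(no output)
```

View pics/tc.png

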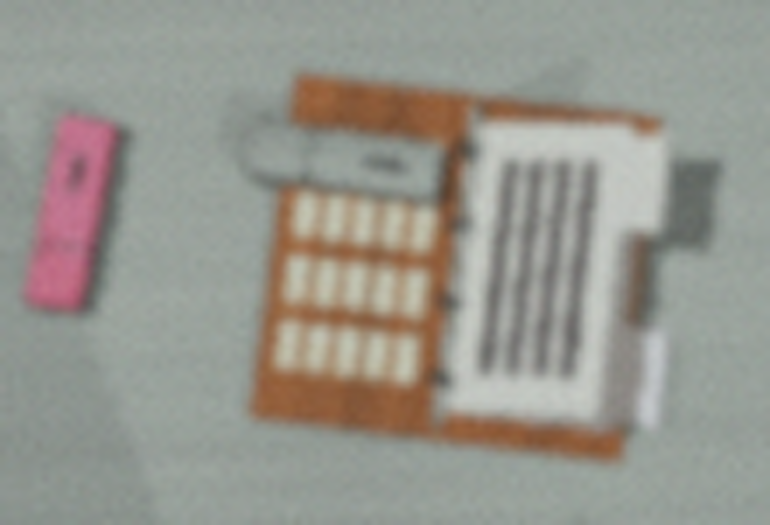

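View pics/sc.png

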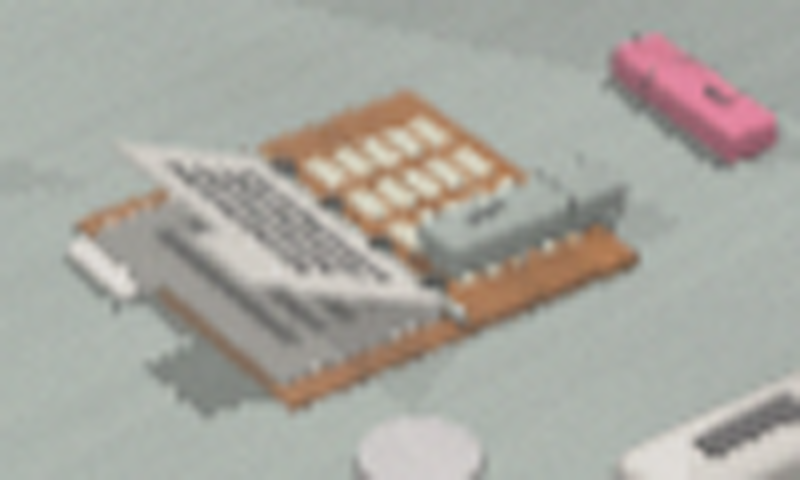

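The crop confirms the grey steel case: it lies on the left page, and in the top crop its ends are at (242,152) and (446,165). The upper leaf is open on the right, with its tab at (650,180). Board corners in the crop are (295,75), (663,120), (252,415) and (620,460).

Run:
```python
from h import *
from scipy.optimize import least_squares
c=imaging.camera("top"); s=imaging.camera("scene")
f=lambda p:((p[0]+.5)/7-.5+190,(p[1]+.5)/7-.5+170)
g=lambda p:((p[0]+.5)/8-.5+200,(p[1]+.5)/8-.5+160)
co=[(295,75),(663,120),(620,460),(252,415)]
B=np.array([[.095,-.09,.006],[-.095,-.09,.003],[-.095,.09,.003],[.095,.09,.006]])
sc=[(638,258),(290,405)]   # far-left, far-right corners
def w(p,B=B):
    x,y,t=p; ex=np.array([np.cos(t),np.sin(t),0]); ey=np.array([-np.sin(t),np.cos(t),0])
    B=np.atleast_2d(B); return np.array([x,y,0])+B[:,:1]*ex+B[:,1:2]*ey+B[:,2:]*[0,0,1]
# frame: x=left(+world y), y toward robot(-world x)
res=lambda p:np.r_[(px(c,w(p))-[f(q) for q in co]).ravel()]
r=least_squares(res,[.6,.02,1.57]); p=r.x
print("planner",p,"deg",np.degrees(p[2])); print(np.round(r.fun,2))
print("scene check",px(s,w(p))[:2],[g(q) for q in sc])
def loc(P):
    x,y,t=p; d=np.array(P)[:2]-[x,y]; return np.array([np.cos(t)*d[0]+np.sin(t)*d[1],-np.sin(t)*d[0]+np.cos(t)*d[1]])*1000
for q in [(242,152),(446,165),(375,138),(375,192),(300,120),(300,188)]: 
    P=ray(c,*f(q),.024 if q[1]!=192 else .024); print("case",q,np.round(P,4),loc(P))
for th in (.35,.4,.45,.5,.55,.6):
    e=w(p,[[-.112*np.cos(th),-.045,.0075+.112*np.sin(th)],[-.09*np.cos(th),.075,.0075+.09*np.sin(th)]])
    u=px(c,e); v=px(s,e); print(th,(u-[190,170])*7,(v-[200,160])*8)
for n,q in dict(dropper=(449,408),jar=(452,247),clock=(415,205)).items():
    P=ray(c,q[0]*.64,q[1]*.64,.05); print(n,P,loc(P))
```

```text
planner [0.54652919 0.03741905 1.42131229] deg 81.43519586619276
[ 0.24 -0.29 -0.19 -0.35  0.27  0.37 -0.33  0.24]
scene check [[278.74473635 191.24614775]
 [235.38977471 210.35002512]] [(279.3125, 191.8125), (235.8125, 210.1875)]
case (242, 152) [0.6051 0.1455 0.024 ] [115.61094774 -41.77205586]
case (446, 165) [0.5953 0.0418 0.024 ] [ 11.58674008 -47.60497122]
case (375, 138) [0.6104 0.0776 0.024 ] [ 49.26080665 -57.1712324 ]
case (375, 192) [0.5824 0.0782 0.024 ] [ 45.67417245 -29.36365957]
case (300, 120) [0.6209 0.1157 0.024 ] [ 88.46899814 -61.86410523]
case (300, 188) [0.5855 0.1163 0.024 ] [ 83.79748368 -26.81623858]
0.35 [[672.64135503 185.96688552]
 [603.78219642 419.11911247]] [[201.60000459 280.30658611]
 [ 97.47383296 159.59335159]]
0.4 [[669.06284839 183.49588892]
 [600.72150908 417.66280898]] [[205.11159318 268.63326469]
 [100.02231574 150.66784395]]
0.45 [[664.93970675 180.99132594]
 [597.22581001 416.17156105]] [[209.15007693 256.94126599]
 [102.97653147 141.74461885]]
0.5 [[660.27850279 178.4597193 ]
 [593.3014592  414.64911954]] [[213.70562768 245.26430113]
 [106.32929628 132.84860589]]
0.55 [[655.08753321 175.90778018]
 [588.95614499 413.09937589]] [[218.76665247 233.63624426]
 [110.07215754 124.00477007]]
0.6 [[649.37683955 173.34238896]
 [584.19889036 411.52635219]] [[224.31982239 222.09099582]
 [114.19541475 115.23801983]]
dropper [ 0.35007756 -0.06884966  0.05      ] [-134.34074146  178.43442666]
jar [ 0.71364577 -0.08975507  0.05      ] [-100.8675535  -184.19268642]
clock [ 0.81613287 -0.00855033  0.05      ] [  -5.30521419 -273.44320125]
```

```bash
cat >> h.py <<'E'
from scipy.spatial.transform import Rotation as R
O=np.array([.5465,.0374,0]);PR=R.from_euler('z',81.4,degrees=True)
def where():
    s=sensors.read_state(); r=R.from_quat(s["tool_rot"]); p=PR.inv().apply(s["position"]-O)
    z=r.apply([0,0,1]); tip=PR.inv().apply(s["position"]+z*arm.tips_ahead-O)
    print("t",s["time"],"tcp(planner,mm)",np.round(p*1000,1),"tip",np.round(tip*1000,1),"gap",round(s["finger_gap"]*1000,1),"F(planner)",np.round(PR.inv().apply(s["force"]),2),"q",np.round(s["joints"],2))
    print("tool axes in planner\n",np.round((PR.inv()*r).as_matrix(),3))
E
python3 -c "
from h import *
print(arm.tips_ahead,[a for a in dir(arm) if a[0]!='_']);where()"
```

```text
0.022 ['Unreachable', 'sign_off', 'tips_ahead']
t 0.3 tcp(planner,mm) [-686.9  170.7  253. ] tip [-686.9  170.7  231. ] gap 85.7 F(planner) [ 0.23  0.33 -0.46] q [-0.86  0.36  0.01 -0.   -1.22 -0.29]
tool axes in planner
 [[-0.54   0.842  0.   ]
 [ 0.842  0.54   0.   ]
 [ 0.     0.001 -1.   ]]
```

Emit:
{"api": "send_rows", "payload": {
  "rows": [
    [[0,0,0,0,0,8.15,40],[0,0,0,0,0,8.15,40],[0,0,0,0,0,8.15,40],[0,0,0,0,0,8.15,40]]
  ]
}}

```text
time: 0.7
position: [0.2751, -0.6163, 0.2532]
tool_rot: [0.077, 0.997, 0.0, -0.0]
force: [0.1, 0.3, -0.5]
finger_gap: 0.0396
gripper_force: 0.0
```

```bash
python3 -c "
from h import *
print(arm.tips_ahead);where()"
```

```text
0.022
t 0.7 tcp(planner,mm) [-687.   170.6  253.2] tip [-687.   170.6  231.2] gap 39.6 F(planner) [ 0.35 -0.01 -0.45] q [-0.86  0.36  0.01 -0.   -1.22 -0.86]
tool axes in planner
 [[ 0.005  1.     0.   ]
 [ 1.    -0.005  0.   ]
 [ 0.     0.    -1.   ]]
```

Emit:
{"api": "send_rows", "payload": {
  "rows": [
    [[-10,44,4,0,0,0,40],[-10,44,4,0,0,0,40],[-10,44,4,0,0,0,40],[-10,44,4,0,0,0,40],[-10,44,4,0,0,0,40],[-10,44,4,0,0,0,40],[-10,44,4,0,0,0,40],[-10,44,4,0,0,0,40],[-10,44,4,0,0,0,40],[-10,44,4,0,0,0,40],[-10,44,4,0,0,0,40],[-10,44,4,0,0,0,40],[-10,44,4,0,0,0,40],[-10,44,4,0,0,0,40],[-10,44,4,0,0,0,40],[-10,44,4,0,0,0,40],[-10,44,4,0,0,0,40]]
  ]
}}

```text
time: 2.4
position: [0.5548, 0.1, 0.1854]
tool_rot: [0.074, 0.997, 0.0, 0.0]
force: [1.2, -0.1, 0.0]
finger_gap: 0.0399
gripper_force: 0.0
```

Run:
```python
from h import *
where()
w=imaging.camera("wrist"); print(np.round(w["tool_from_camera"],3).tolist()); cv2.imwrite("pics/w1.png",w["img"])
```

```text
t 2.4 tcp(planner,mm) [ 63.1   1.2 185.4] tip [ 63.1   1.2 163.4] gap 39.9 F(planner) [ 0.05 -1.24  0.04] q [ 0.53  0.23 -0.33  0.   -1.01 -2.25]
tool axes in planner
 [[-0.001  1.     0.   ]
 [ 1.     0.001 -0.   ]
 [-0.     0.    -1.   ]]
[[0.001, 0.965, 0.262, 0.066], [1.0, -0.0, -0.0, 0.0], [-0.0, 0.262, -0.965, -0.12], [0.0, 0.0, 0.0, 1.0]]
```

View pics/w1.png

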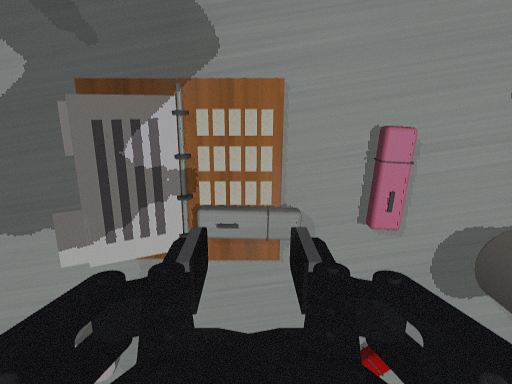

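The wrist view shows the steel case spanning columns 198–300 and rows 205–240, straight across the page. The pink bar is clear at (392,180). I'll lower on the near side of the case.

Emit:
{"api": "send_rows", "payload": {
  "rows": [
    [[0,0,40,0,0,0,40],[0,0,40,0,0,0,40],[0,0,40,0,0,0,40],[0,0,15,0,0,0,40],[0,0,8,0,0,0,40],[0,0,8,0,0,0,40],[0,0,0,0,0,0,40]]
  ]
}}

```text
time: 3.15
position: [0.5545, 0.0981, 0.0341]
tool_rot: [0.075, 0.997, -0.0, -0.0]
force: [-0.4, -0.3, 0.2]
finger_gap: 0.0402
gripper_force: 0.0
```

Run:
```python
from h import *
where()
w=imaging.camera("wrist"); cv2.imwrite("pics/w2.png",w["img"])
s=imaging.camera("scene")["img"][130:220,200:320]
cv2.imwrite("pics/w2b.png",np.hstack([cv2.resize(w["img"],(400,300)),cv2.resize(s,(400,300),interpolation=cv2.INTER_CUBIC)]))
```

```text
t 3.15 tcp(planner,mm) [61.2  1.2 34.1] tip [61.2  1.2 12.1] gap 40.2 F(planner) [-0.41  0.34  0.19] q [ 0.52  0.41 -0.49 -0.   -0.67 -2.24]
tool axes in planner
 [[-0.001  1.    -0.   ]
 [ 1.     0.001  0.   ]
 [ 0.    -0.    -1.   ]]
```

View pics/w2b.png

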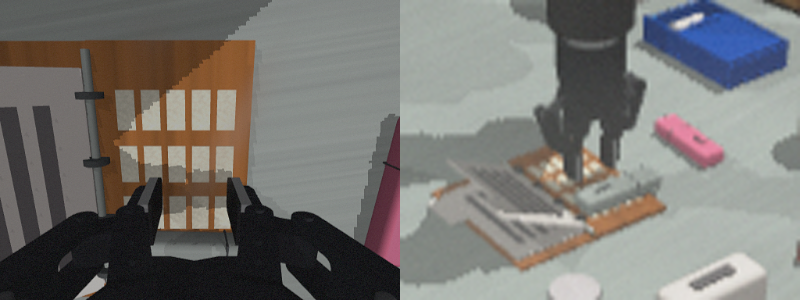

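No contact yet. The tips are just behind the case's near side and low enough. Next is pushing it away from the robot.

Emit:
{"api": "send_rows", "payload": {
  "rows": [
    [[0,0,3,0,0,0,40],[-6,0,0,0,0,0,40],[-6,0,0,0,0,0,40],[-6,0,0,0,0,0,40],[-6,0,0,0,0,0,40],[-6,0,0,0,0,0,40],[-6,0,0,0,0,0,40],[-6,0,0,0,0,0,40],[-6,0,0,0,0,0,40],[-6,0,0,0,0,0,40],[-6,0,0,0,0,0,40],[-6,0,0,0,0,0,40],[-6,0,0,0,0,0,40],[-6,0,0,0,0,0,40],[-6,0,0,0,0,0,40],[-6,0,0,0,0,0,40],[-6,0,0,0,0,0,40],[-6,0,0,0,0,0,40]]
  ]
}}

```text
time: 5.05
position: [0.6557, 0.0828, 0.0313]
tool_rot: [0.075, 0.997, -0.0, -0.0]
force: [-1.5, 0.3, -0.2]
finger_gap: 0.0402
gripper_force: 0.2
```

Run:
```python
from h import *
where()
w=imaging.camera("wrist")
s=imaging.camera("scene")["img"][130:220,200:320]
cv2.imwrite("pics/w3b.png",np.hstack([cv2.resize(w["img"],(400,300)),cv2.resize(s,(400,300),interpolation=cv2.INTER_CUBIC)]))
```

```text
t 5.05 tcp(planner,mm) [  61.2 -101.2   31.3] tip [  61.2 -101.2    9.3] gap 40.2 F(planner) [ 0.11  1.53 -0.15] q [ 0.42  0.54 -0.26 -0.   -0.77 -2.14]
tool axes in planner
 [[-0.001  1.    -0.   ]
 [ 1.     0.001  0.   ]
 [ 0.    -0.    -1.   ]]
```

View pics/w3b.png

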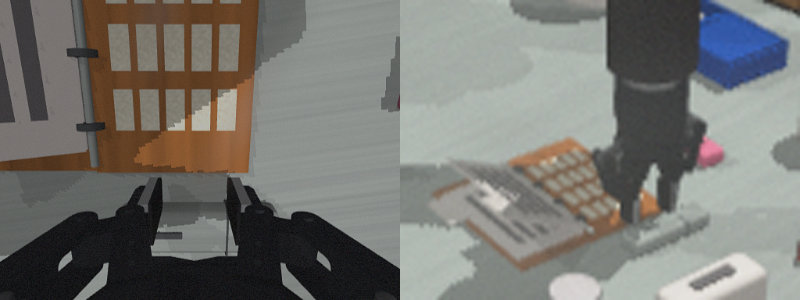

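The case now lies flat on the cart beyond the far end of the planner. I'll back off, close the fingers, go to the right of the leaf and tilt.

Emit:
{"api": "send_rows", "payload": {
  "rows": [
    [[6,0,0,0,0,0,40],[5,0,-35,0,0,0,40],[0,0,-40,0,0,0,0],[0,0,-40,0,0,0,0],[10,-45,0,0,0,0,0],[10,-45,0,0,0,0,0],[10,-45,0,0,0,0,0],[10,-45,0,0,0,0,0],[10,-45,0,0,0,0,0],[0,0,0,-8,0,0,0],[0,0,0,-8,0,0,0],[0,0,0,-8,0,0,0],[0,0,0,-8,0,0,0],[0,0,0,-8,0,0,0]]
  ]
}}

```text
time: 6.55
position: [0.5621, -0.1305, 0.148]
tool_rot: [0.069, 0.936, 0.343, 0.028]
force: [0.1, 0.1, -0.5]
finger_gap: 0.0
gripper_force: 0.0
```

```bash
python3 -c "
from h import *
where()"
cat > plan.py <<'E'
from h import *
h=14.5;ta=22
def tcp(C,a):
    a=np.radians(a); d=np.array([np.sin(a),-np.cos(a)]); n=np.array([np.cos(a),np.sin(a)])
    return np.array(C)-h*n-ta*d
def rows(wps,n,start=None):
    # wps: list of (Cx,Cz,alpha); from the measured pose; n rows per leg
    s=sensors.read_state(); r=PR.inv()*R.from_quat(s["tool_rot"]); z=r.apply([0,0,1])
    p=PR.inv().apply(s["position"]-O)*1000; a=np.degrees(np.arctan2(z[0],-z[2])); cur=np.array([p[0],p[2]])
    for (cx,cz,a1),k in zip(wps,n):
        tgt=tcp((cx,cz),a1); st=(tgt-cur)/k; da=(a1-a)/k
        for i in range(k):
            A=np.radians(a); y=np.array([np.cos(A),np.sin(A)]); d=np.array([np.sin(A),-np.cos(A)])
            print([0,round(float(st@y),1),round(float(st@d),1),round(-da,1),0,0,0],end=", "); a+=da
        cur=tgt
    print()
E
python3 -c "
from plan import *
rows([(-125,30,40),(-90,30,40),(-62,71,40)],[4,4,5])
"
```

```text
t 6.55 tcp(planner,mm) [-163.6  -40.6  148. ] tip [-149.4  -40.6  131.3] gap 0.0 F(planner) [ 0.11 -0.07 -0.51] q [-0.36  0.45 -0.02 -0.71 -1.34 -1.1 ]
tool axes in planner
 [[-0.001  0.763  0.647]
 [ 1.     0.003 -0.003]
 [-0.004  0.647 -0.763]]
[0, -15.3, 23.2, np.float64(0.1), 0, 0, 0], [0, -15.3, 23.3, np.float64(0.1), 0, 0, 0], [0, -15.3, 23.3, np.float64(0.1), 0, 0, 0], [0, -15.2, 23.3, np.float64(0.1), 0, 0, 0], [0, 6.7, 5.6, np.float64(0.0), 0, 0, 0], [0, 6.7, 5.6, np.float64(0.0), 0, 0, 0], [0, 6.7, 5.6, np.float64(0.0), 0, 0, 0], [0, 6.7, 5.6, np.float64(0.0), 0, 0, 0], [0, 9.6, -2.7, np.float64(0.0), 0, 0, 0], [0, 9.6, -2.7, np.float64(0.0), 0, 0, 0], [0, 9.6, -2.7, np.float64(0.0), 0, 0, 0], [0, 9.6, -2.7, np.float64(0.0), 0, 0, 0], [0, 9.6, -2.7, np.float64(0.0), 0, 0, 0],
```

Emit:
{"api": "send_rows", "payload": {
  "rows": [
    [[0,-15.3,23.3,0,0,0,0],[0,-15.3,23.3,0,0,0,0],[0,-15.3,23.3,0,0,0,0],[0,-15.3,23.3,0,0,0,0],[0,6.7,5.6,0,0,0,0],[0,6.7,5.6,0,0,0,0],[0,6.7,5.6,0,0,0,0],[0,6.7,5.6,0,0,0,0]]
  ]
}}

```text
time: 7.35
position: [0.5695, -0.0823, 0.0375]
tool_rot: [0.069, 0.937, 0.341, 0.027]
force: [0.8, 0.2, -0.3]
finger_gap: -0.0002
gripper_force: 0.0
```

Run:
```python
from plan import *
where()
s=imaging.camera("scene")["img"][130:220,190:310]; t=imaging.camera("top")["img"][165:255,190:310]
cv2.imwrite("pics/s4.png",np.hstack([cv2.resize(x,(400,300),interpolation=cv2.INTER_CUBIC) for x in (s,t)]))
rows([(-62,71,40),(-30,93,40)],[7,5])
```

```text
t 7.35 tcp(planner,mm) [-114.9  -40.6   37.5] tip [-100.8  -40.7   20.6] gap -0.2 F(planner) [ 0.34 -0.79 -0.26] q [-0.29  0.57 -0.11 -0.77 -1.14 -1.  ]
tool axes in planner
 [[-0.002  0.766  0.642]
 [ 1.     0.003 -0.001]
 [-0.003  0.642 -0.766]]
[0, 6.8, -2.0, np.float64(-0.0), 0, 0, 0], [0, 6.8, -2.0, np.float64(-0.0), 0, 0, 0], [0, 6.8, -2.0, np.float64(-0.0), 0, 0, 0], [0, 6.8, -2.0, np.float64(-0.0), 0, 0, 0], [0, 6.8, -2.0, np.float64(-0.0), 0, 0, 0], [0, 6.8, -2.0, np.float64(-0.0), 0, 0, 0], [0, 6.8, -2.0, np.float64(-0.0), 0, 0, 0], [0, 7.7, 0.7, np.float64(-0.0), 0, 0, 0], [0, 7.7, 0.7, np.float64(-0.0), 0, 0, 0], [0, 7.7, 0.7, np.float64(-0.0), 0, 0, 0], [0, 7.7, 0.7, np.float64(-0.0), 0, 0, 0], [0, 7.7, 0.7, np.float64(-0.0), 0, 0, 0],
```

View pics/s4.png

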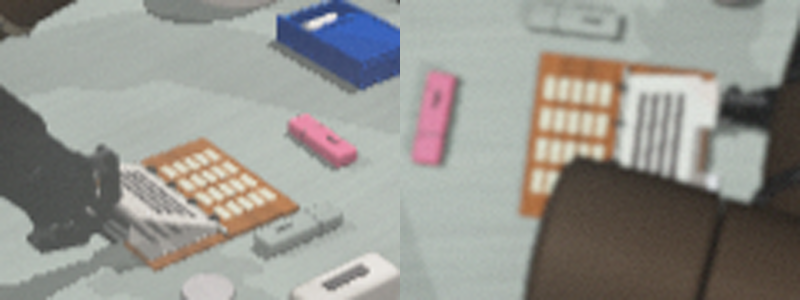

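The case (scene panel, ~(298,228)) lies flat on the cart clear of the board. The fingers are under the tab, so I'll lift the leaf.

Emit:
{"api": "send_rows", "payload": {
  "rows": [
    [[0,6.8,-2,0,0,0,0],[0,6.8,-2,0,0,0,0],[0,6.8,-2,0,0,0,0],[0,6.8,-2,0,0,0,0],[0,6.8,-2,0,0,0,0],[0,6.8,-2,0,0,0,0],[0,6.8,-2,0,0,0,0],[0,7.7,0.7,0,0,0,0],[0,7.7,0.7,0,0,0,0],[0,7.7,0.7,0,0,0,0],[0,7.7,0.7,0,0,0,0],[0,7.7,0.7,0,0,0,0]]
  ]
}}

```text
time: 8.65
position: [0.5774, -0.0239, 0.0993]
tool_rot: [0.07, 0.937, 0.341, 0.025]
force: [0.8, -0.0, -0.4]
finger_gap: 0.0
gripper_force: 0.4
```

Run:
```python
from plan import *
where()
s=imaging.camera("scene")["img"][130:220,190:310]; t=imaging.camera("top")["img"][165:255,190:310]
cv2.imwrite("pics/s5.png",np.hstack([cv2.resize(x,(400,300),interpolation=cv2.INTER_CUBIC) for x in (s,t)]))
rows([(4,97,20),(37,89,0),(67,69,0),(85,39,0),(88,13,0)],[5,5,4,4,3])
```

```text
t 8.65 tcp(planner,mm) [-56.  -39.7  99.3] tip [-41.8 -39.7  82.4] gap 0.0 F(planner) [ 0.12 -0.83 -0.36] q [-0.2   0.46 -0.12 -0.78 -1.16 -1.14]
tool axes in planner
 [[-0.001  0.766  0.643]
 [ 1.     0.001  0.001]
 [ 0.     0.643 -0.766]]
[0, 7.5, 3.0, np.float64(4.0), 0, 0, 0], [0, 7.7, 2.4, np.float64(4.0), 0, 0, 0], [0, 7.9, 1.9, np.float64(4.0), 0, 0, 0], [0, 8.0, 1.3, np.float64(4.0), 0, 0, 0], [0, 8.1, 0.8, np.float64(4.0), 0, 0, 0], [0, 7.3, 3.0, np.float64(4.0), 0, 0, 0], [0, 7.5, 2.5, np.float64(4.0), 0, 0, 0], [0, 7.7, 2.0, np.float64(4.0), 0, 0, 0], [0, 7.8, 1.4, np.float64(4.0), 0, 0, 0], [0, 7.9, 0.9, np.float64(4.0), 0, 0, 0], [0, 7.5, 5.0, np.float64(-0.0), 0, 0, 0], [0, 7.5, 5.0, np.float64(-0.0), 0, 0, 0], [0, 7.5, 5.0, np.float64(-0.0), 0, 0, 0], [0, 7.5, 5.0, np.float64(-0.0), 0, 0, 0], [0, 4.5, 7.5, np.float64(-0.0), 0, 0, 0], [0, 4.5, 7.5, np.float64(-0.0), 0, 0, 0], [0, 4.5, 7.5, np.float64(-0.0), 0, 0, 0], [0, 4.5, 7.5, np.float64(-0.0), 0, 0, 0], [0, 1.0, 8.7, np.float64(-0.0), 0, 0, 0], [0, 1.0, 8.7, np.float64(-0.0), 0, 0, 0], [0, 1.0, 8.7, np.float64(-0.0), 0, 0, 0],
```

View pics/s5.png

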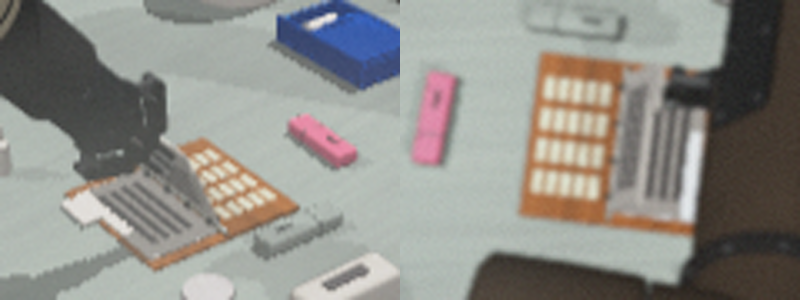

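The leaf stands at about 65°, the lower leaf is still flat, and the case is untouched. I'll carry on over the spine.

Emit:
{"api": "send_rows", "payload": {
  "rows": [
    [[0,7.5,3,4,0,0,0],[0,7.7,2.4,4,0,0,0],[0,7.9,1.9,4,0,0,0],[0,8,1.3,4,0,0,0],[0,8.1,0.8,4,0,0,0],[0,7.3,3,4,0,0,0],[0,7.5,2.5,4,0,0,0],[0,7.7,2,4,0,0,0],[0,7.8,1.4,4,0,0,0],[0,7.9,0.9,4,0,0,0],[0,7.5,5,0,0,0,0],[0,7.5,5,0,0,0,0],[0,7.5,5,0,0,0,0],[0,7.5,5,0,0,0,0]]
  ]
}}

```text
time: 10.15
position: [0.5934, 0.082, 0.0896]
tool_rot: [0.075, 0.997, 0.0, -0.0]
force: [-0.3, -0.3, 0.4]
finger_gap: -0.0002
gripper_force: 0.3
```

Run:
```python
from plan import *
where()
s=imaging.camera("scene")["img"][130:220,190:310]; t=imaging.camera("wrist")["img"]
cv2.imwrite("pics/s6.png",np.hstack([cv2.resize(x,(400,300),interpolation=cv2.INTER_CUBIC) for x in (s,t)]))
rows([(85,39,0),(90,13,0),(90,9,0)],[5,4,2])
```

```text
t 10.15 tcp(planner,mm) [ 51.2 -39.7  89.6] tip [ 51.2 -39.7  67.6] gap -0.2 F(planner) [-0.3   0.27  0.37] q [ 0.46  0.39 -0.36 -0.   -0.82 -2.18]
tool axes in planner
 [[ 0.     1.     0.001]
 [ 1.    -0.     0.001]
 [ 0.001  0.001 -1.   ]]
[0, 3.8, 5.6, np.float64(-0.0), 0, 0, 0], [0, 3.8, 5.6, np.float64(-0.0), 0, 0, 0], [0, 3.8, 5.6, np.float64(-0.0), 0, 0, 0], [0, 3.8, 5.6, np.float64(-0.0), 0, 0, 0], [0, 3.8, 5.6, np.float64(-0.0), 0, 0, 0], [0, 1.2, 6.5, np.float64(-0.0), 0, 0, 0], [0, 1.2, 6.5, np.float64(-0.0), 0, 0, 0], [0, 1.2, 6.5, np.float64(-0.0), 0, 0, 0], [0, 1.2, 6.5, np.float64(-0.0), 0, 0, 0], [0, 0.0, 2.0, np.float64(-0.0), 0, 0, 0], [0, 0.0, 2.0, np.float64(-0.0), 0, 0, 0],
```

View pics/s6.png

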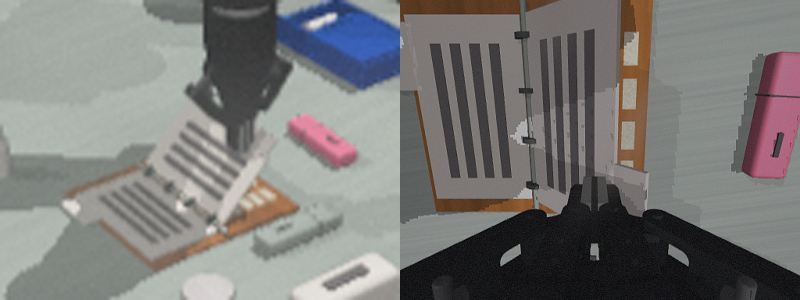

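The leaf has passed over and leans on the left side under the fingertips. Now pressing it down.

Emit:
{"api": "send_rows", "payload": {
  "rows": [
    [[0,3.8,5.6,0,0,0,0],[0,3.8,5.6,0,0,0,0],[0,3.8,5.6,0,0,0,0],[0,3.8,5.6,0,0,0,0],[0,3.8,5.6,0,0,0,0],[0,1.2,6.5,0,0,0,0],[0,1.2,6.5,0,0,0,0],[0,1.2,6.5,0,0,0,0],[0,1.2,6.5,0,0,0,0],[0,0,2,0,0,0,0],[0,0,2,0,0,0,0],[0,0,0,0,0,0,0]]
  ]
}}

```text
time: 11.45
position: [0.5968, 0.1056, 0.032]
tool_rot: [0.075, 0.997, -0.0, -0.0]
force: [0.3, 0.2, 0.1]
finger_gap: -0.0003
gripper_force: 0.0
```

```bash
python3 -c "
from h import *
where()"
```

```text
t 11.45 tcp(planner,mm) [ 75.  -39.6  32. ] tip [ 75.  -39.6  10. ] gap -0.3 F(planner) [ 0.28 -0.3   0.1 ] q [ 0.5   0.47 -0.39 -0.   -0.71 -2.22]
tool axes in planner
 [[-0.001  1.    -0.   ]
 [ 1.     0.001  0.   ]
 [ 0.    -0.    -1.   ]]
```

Tip is at 10 mm with little force yet, so I'll press a bit further in small steps.

Emit:
{"api": "send_rows", "payload": {
  "rows": [
    [[0,0,1,0,0,0,0],[0,0,1,0,0,0,0],[0,0,0,0,0,0,0]]
  ]
}}

```text
time: 11.75
position: [0.5972, 0.1058, 0.031]
tool_rot: [0.074, 0.997, 0.0, 0.0]
force: [-1.2, 0.1, 5.1]
finger_gap: -0.0002
gripper_force: 2.6
```

Emit:
{"api": "send_rows", "payload": {
  "rows": [
    [[0,0,0.5,0,0,0,0],[0,0,0,0,0,0,0],[0,0,0,0,0,0,0],[0,0,-5,0,0,0,0],[0,0,-25,0,0,0,0],[0,0,-40,0,0,0,0],[0,0,-40,0,0,0,0],[45,0,-10,0,0,0,0],[45,0,0,0,0,0,0],[45,0,0,0,0,0,0],[0,0,0,0,0,0,0]]
  ]
}}

```text
time: 12.85
position: [0.4589, 0.1252, 0.1501]
tool_rot: [0.074, 0.997, 0.0, -0.001]
force: [1.1, -0.5, 0.0]
finger_gap: 0.0001
gripper_force: 0.0
```

Run:
```python
from h import *
where()
s=imaging.camera("scene")["img"][130:230,180:310]; t=imaging.camera("wrist")["img"]
cv2.imwrite("pics/s7.png",np.hstack([cv2.resize(x,(400,300),interpolation=cv2.INTER_CUBIC) for x in (s,t)]))
```

```text
t 12.85 tcp(planner,mm) [ 73.7  99.8 150.1] tip [ 73.7  99.8 128.1] gap 0.1 F(planner) [-0.36 -1.16  0.02] q [ 0.68  0.13 -0.56 -0.   -0.88 -2.4 ]
tool axes in planner
 [[-0.002  1.     0.001]
 [ 1.     0.002  0.001]
 [ 0.001  0.001 -1.   ]]
```

View pics/s7.png

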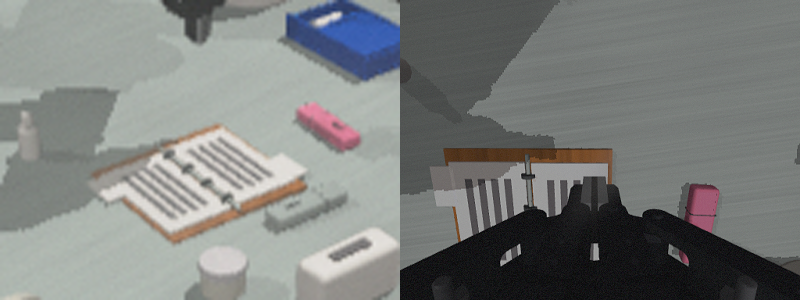

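The upper leaf lies flat on the left page and the lower leaf flat on the right. The case is flat on the cart, the other things are standing, and the arm is clear.

```bash
python3 -c "
from bench import arm
print(arm.sign_off())"
```

```text
the job is handed in; nothing more can be done
None
```

I pushed the case off the planner flat onto the cart, turned the upper leaf over and pressed it flat on the left page, and handed the job in at about 13 s; no verdict was returned, but the final pictures showed everything as asked.

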